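Lay the tall bracket down on the padded rest

ROBOT

A 7-joint arm with a two-finger parallel gripper is mounted at the origin on the work surface. World frame = base frame: x ahead of the robot, y to its left, z up, the work surface at z = 0. Lengths are in mm, angles in rad, forces in N, time in s.
With the tool pointing down it reaches from about 425 to 875 mm from the base axis. Payload 9.9 kg.
Tool frame: the origin (TCP) lies midway between the tips of the shut fingers; the grasp point (between the pads) lies 19 mm behind it; z points along the fingers, y is the line along which they close (so a half turn about z gives the same grasp; the last joint's range is limited). The gripper opens to 85 mm and grips with 20 to 120 N. Pads are 22 mm wide; open, the fingers measure 114 mm over their backs; the gripper's body (76 mm by 85 mm) begins 54 mm behind the grasp point. The pads swing forward as they close: fully open they stand 13 mm farther back than shut.
Start: joints at [1.262, 0.576, 0.025, 1.437, -0.015, 1.129, -0.057], TCP at [150.469, -658.018, 231.289] pointing down, gripper open.
Joint ranges: [-2.76, 2.76], [-0.34, 2.15], [-1.52, 1.57], [0.19, 2.46], [-1.09, 4.23], [0.17, 1.99], [-2.82, 2.82]. Speed limits (rad/s): [2.22, 2.22, 3.01, 3.01, 3.14, 3.14, 3.14].

INTERFACE

Orientations are given as a rotation vector (axis times angle).
In Python, from cell import status, capture, camera_model, workorder gives the robot as it stands. The module is installed in compiled form; this text tells all that it offers.
- The arm moves only by the tool jog_arm, never from a script. Its argument "series" is a list of rows, each an object of numbers: "wx", "wy", "wz": the turn, a rotation vector about the tool's x, y, z in degrees; "x", "y", "z": the shift along the tool's x, y, z in m; "gripper": the opening, from 0 (shut) to 1 (fully open). A call has exactly 10 rows; each row shifts and turns the commanded pose from where the row before left it, along the tool's axes as they then stand; what a row does not reach is not made up. A row lasts 1/12 s, in which the tool goes at most 41.7 mm and 7.16 degrees, less where a joint would pass 70% of its speed; a pose out of reach is approached as far as the arm can. A call is refused whole if a number of a shift passes 0.0417 or a number of a turn 7.16, either way. A call with a gripper value outside its range is refused whole. The fingers move at their own pace and stop on an object; "force" is the grip in N (left out, the last holds). Time passes only in rows, so rows that do not move let the fingers close, or fill a call up. It gives the time, the measured TCP pose, the force, the opening and the grip force at its end, in the units of the state.
- status.read_state(): the state, without advancing time (a new reading comes with each control period).
- capture(name): name is "side" or "top"; returns the picture (384x512x3 uint8, blue, green, red); there is no depth.
- camera_model(name): a dict with "mtx" (3x3 intrinsics, pixels), "pose" (4x4, takes a point from camera to world coordinates). Camera axes: x right, y down, z forward; pixel columns grow to the right and rows downward; lengths in mm; the calibration is good to about 2 mm. A picture is of the moment at which its call begins. camera_model takes no time and is no camera call.
- workorder.close_job(): hands the job in; it is judged then, once.
The state is a dict: "time_s": time; "joints": joint angles; "joint_vel": joint speeds; "effort": joint torques, N m; "position": TCP position; "orientation": TCP orientation; "ft_force": force on the tool from outside, world axes, zero at the start; "moment": the same for the moment, N m; "gripper_width": opening from 0.0 (shut) to 1.0 (fully open); "finger_force": force on a finger pad.
Only numpy, scipy, OpenCV 4.12 (cv2) and the standard library are available. Lean on these libraries where they do the work, as an engineer would, in place of code of your own. Each camera call takes 0.05 s, during which the arm holds its last target. There are 200 camera calls.

TASK

Tip the tall aluminium bracket over towards the tan padded bar and let it down gently until its upright lies on the bar, ready for its leather facing: steady it with the fingers all the way and do not let it drop. Do not grip or lift it: it turns over on its heel, which stays on the bench about where it stands. Leave everything else where it is, and finish with the hand clear.

Things in the scene. Friction and masses are not known exactly. Their poses are not given: they have to be found in the camera images.
- bracket: L-shaped aluminium bracket, loose, about 0.35 kg: an upright plate 170 mm tall, 50 mm wide, 8 mm thick, on a foot. Origin: middle of the heel edge, the bottom edge of the plain face (on the rest's side). z runs up the upright (vertical at the start), x from the plain face to the foot's end (level at the start, away from the rest and roughly from the robot), y along its width.
- bracket_top (a point): Centre of the bracket's top end, 170 mm up the upright, 4 mm behind the plain face; axes as the bracket's. The bracket tips over its heel edge: once it leans about 17 degrees towards the rest it falls by its own weight unless held up.
- bracket_foot (a point): Far end of the bracket's foot: a plate 10 mm thick, 50 mm wide, lying on the bench and reaching 80 mm from the plain face, with a small rib in the inner corner (up to 60 mm high). This point is the middle of that end's bottom edge, 80 mm from the heel along the bracket's x.
- rest_bar (a point): Middle of the top line of the padded bar, 42 mm above the bench: a tan leather-covered round bar, 24 mm thick, 170 mm long. y runs along the bar, x level and square to it, towards the bracket, whose heel stands 100 to 125 mm from the bar's centre line, nearly parallel to it.
- rest: Dark wooden base of the bar (70 x 180 mm, 12 mm high), fixed to the bench between robot and bracket; origin under the bar's middle, at bench height. Laid over the bar, the bracket's upright is 66 to 72 degrees from vertical and its top end overhangs the bar on the robot's side by 35 to 57 mm, 55 to 68 mm above the bench.
- maul: Bystander, loose: bone-coloured round mallet standing on its head, 175 mm tall, 58 mm across. Origin at the centre of its underside.
- glue_jar: Bystander, loose: amber glass glue jar with a white lid, 80 mm tall, 60 mm across. Origin at the centre of its underside.
- dye_bottle: Bystander, loose: white bottle with a green cap, 150 mm tall, 56 mm across. Origin at the centre of its underside.
- tool_cup: Bystander, loose: brown leather cup, 72 mm across and 100 mm tall, with tools that stand up to 166 mm. Origin at the centre of its underside.
- spool: Bystander, loose: green thread cone, 75 mm tall, 48 mm across. Origin at the centre of its underside.
- anvil: Bystander, loose: dark steel slab, 80 x 80 x 22 mm. Origin at the centre of its underside.
- hammer: Bystander, loose: hammer lying flat, 220 mm long.
Not all that is in view belongs to the job. Leave any blue or turquoise look-alike of the bracket alone.

How it is judged:
By the outcome, as a careful person would: the job done as asked, in the order asked, and still so for the second after the job is handed in, with the robot touching nothing.
It also fails if it takes over 48 s, if anything falls off the work surface, if the arm or the gripper's body presses on something with over 40 N, if the wrist force passes 120 N, or if a joint passes its speed limit or range.

## Working session

There is one attempt and no reset: what is moved stays moved. The work goes in short steps, Python scripts to look and compute and a tool call to move; the robot and the scene stay as the last step left them, time stands still between calls to the robot, and variables do not carry over. Pictures are saved under pics/ and viewed, at most 13 in all, crops included, and the job is handed in when it is done.

Besides the shell and the picture viewer there is one more tool, called after "Call:" as name(argument=value, ...), one argument or row to a line, values as JSON. jog_arm: Moves the arm, as the interface text tells. Its arguments: {"type":"object","properties":{"series":{"type":"array"},"force":{"type":"number"}},"required":["series"]}

```bash
mkdir -p pics
python3 - <<'E'
from cell import status,capture,camera_model
import cv2
s=status.read_state();print(s)
for n in("side","top"):
    cv2.imwrite(f"pics/{n}0.png",capture(n)); m=camera_model(n);print(n,m["mtx"],m["pose"])
E
```

```text
{'time_s': 0.0, 'joints': array([ 1.26221081,  0.57654317,  0.02483449,  1.4379301 , -0.01499239,
        1.12900945, -0.05651307]), 'joint_vel': array([ 3.95539028e-05,  1.66231335e-03, -1.36926266e-03,  1.25176912e-03,
       -1.42743933e-03,  1.27635377e-03,  1.12983675e-03]), 'effort': array([ 2.79029655e-04, -7.65743852e+01,  2.25006513e+00, -2.85967255e+01,
        1.53629092e-02,  1.25256358e-02,  3.35397885e-05]), 'position': array([ 150.35858296, -657.55923954,  230.42722433]), 'orientation': array([-3.12009382e+00, -3.52210668e-01,  4.42607900e-04]), 'ft_force': array([-0.20413365, -0.03665493,  0.1252238 ]), 'moment': array([-0.00682543, -0.03900705,  0.03592963]), 'finger_force': 0.0, 'gripper_width': 0.9997233678210188}
side [[394.43942031   0.         256.41684359]
 [  0.         394.43942031 192.6019142 ]
 [  0.           0.           1.        ]] [[-6.64201524e-01 -5.32932234e-01  5.24232362e-01 -1.00712808e+02]
 [-7.47352679e-01  4.57126843e-01 -4.82181524e-01  5.68942957e+02]
 [ 1.73293918e-02 -7.12052164e-01 -7.01912679e-01  9.77771640e+02]
 [ 0.00000000e+00  0.00000000e+00  0.00000000e+00  1.00000000e+00]]
top [[406.93764757   0.         250.90690217]
 [  0.         406.93764757 195.71751734]
 [  0.           0.           1.        ]] [[-9.63335656e-03 -9.82541213e-01  1.85795486e-01  3.11175812e+02]
 [-9.99930685e-01  8.20755407e-03 -8.44169430e-03 -9.52396121e+00]
 [ 6.76938607e-03 -1.85863929e-01 -9.82552174e-01  1.22121243e+03]
 [ 0.00000000e+00  0.00000000e+00  0.00000000e+00  1.00000000e+00]]
```

View pics/side0.png

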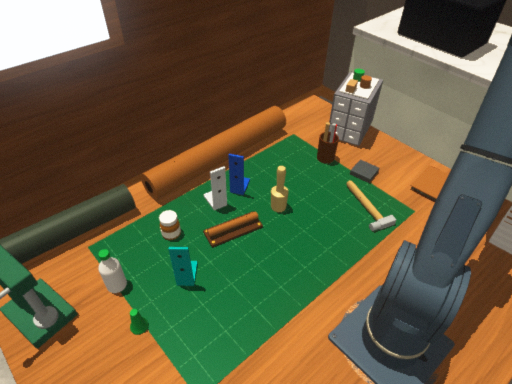

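View pics/top0.png

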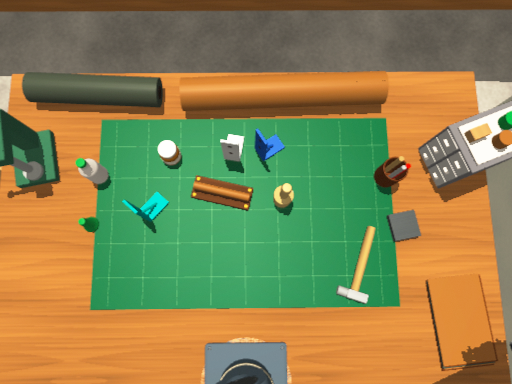

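The side view shows the aluminium bracket at about (218,188), with blue at (237,175) and turquoise at (184,265) look-alikes, the bar at (234,230) and the maul at (280,190). In the top view the bracket is at (232,148), the bar at (222,192), the maul at (284,195) and the jar at (169,153). Next I'll enlarge both around the bracket.

Run:
```python
import cv2,numpy as np
a=cv2.imread("pics/side0.png")[145:255,180:300];b=cv2.imread("pics/top0.png")[120:220,180:300]
cv2.imwrite("pics/sc.png",cv2.resize(a,None,fx=5,fy=5,interpolation=2))
cv2.imwrite("pics/tc.png",cv2.resize(b,None,fx=6,fy=6,interpolation=2))
```

```text
(no output)
```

View pics/sc.png

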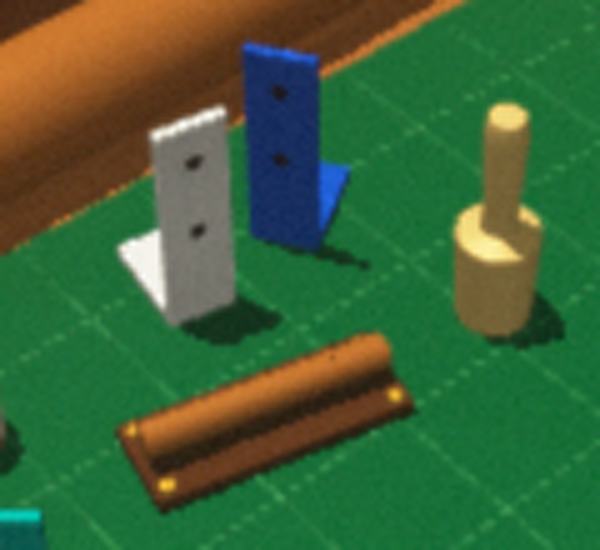

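View pics/tc.png

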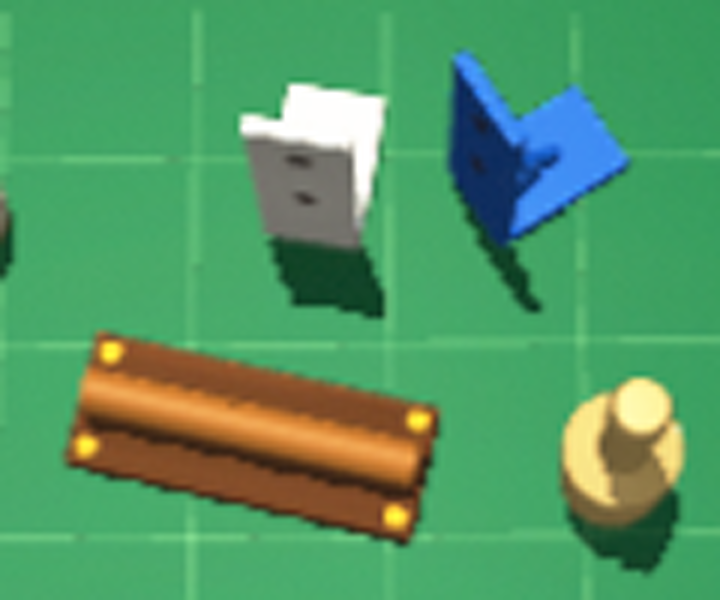

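The crops resolve the bracket's heel and top corners, the foot end and the rest's four base corners. I'll fit poses to these.

```bash
cat > h.py <<'E'
import numpy as np
from cell import camera_model
from scipy.optimize import least_squares
C={n:camera_model(n) for n in("side","top")}
def proj(n,P):
    T=np.linalg.inv(C[n]["pose"]); P=np.atleast_2d(P)@T[:3,:3].T+T[:3,3]
    q=P@C[n]["mtx"].T; return q[:,:2]/q[:,2:]
def ray(n,uv,z):
    m=C[n];d=m["pose"][:3,:3]@np.linalg.solve(m["mtx"],[*uv,1]);o=m["pose"][:3,3];return o+d*(z-o[2])/d[2]
S=lambda u,v:(180+u/5-.4,145+v/5-.4)
Tt=lambda u,v:(180+u/6-.42,120+v/6-.42)
def place(p,L):
    c,s=np.cos(p[2]),np.sin(p[2]);L=np.array(L,float);return np.c_[p[0]+c*L[:,0]-s*L[:,1],p[1]+s*L[:,0]+c*L[:,1],L[:,2]]
def fit(obs,p0):
    f=lambda p:np.concatenate([(proj(n,place(p,[l]))-uv).ravel() for n,l,uv in obs])
    r=least_squares(f,p0,loss="soft_l1");print(r.x[:2].round(1),np.degrees(r.x[2]).round(1));print(f(r.x).reshape(-1,2).round(1).tolist());return r.x
E
python3 - <<'E'
from h import *
b=fit([("side",(0,25,0),S(175,325)),("side",(0,-25,0),S(235,302)),("side",(0,25,170),S(155,140)),("side",(0,-25,170),S(227,118)),
("top",(0,25,0),Tt(272,238)),("top",(0,-25,0),Tt(357,247)),("top",(0,25,170),Tt(243,133)),("top",(0,-25,170),Tt(352,150)),
("top",(8,25,170),Tt(243,117)),("top",(8,-25,170),Tt(355,136)),("top",(80,-25,10),Tt(385,97)),("top",(80,25,10),Tt(290,84))],[570,30,0])
r=fit([("top",(35,90,12),Tt(98,332)),("top",(35,-90,12),Tt(437,408)),("top",(-35,-90,12),Tt(408,543)),("top",(-35,90,12),Tt(67,463)),
("side",(-35,90,12),S(165,505)),("side",(-35,-90,12),S(412,405)),("side",(35,90,12),S(120,432))],[460,60,0])
n=np.array([np.cos(r[2]),np.sin(r[2])]);print("heel in rest frame",(b[:2]-r[:2])@n,(b[:2]-r[:2])@[-n[1],n[0]])
for nm,uv,z in(("maul",(284+.3,200),0),("maultop",Tt(642,407),175),("blue",Tt(512,243),0),("bluetop",Tt(455,60),170)):print(nm,ray("top",uv,z).round())
E
```

```text
[654.6  38.5] -9.5
[[-0.8, 0.9], [0.3, -0.1], [0.0, 0.2], [-0.1, -0.9], [-1.2, -0.2], [0.6, 0.8], [-0.0, 0.0], [0.1, -0.0], [0.5, -0.1], [0.1, -0.5], [-0.0, 0.4], [-0.0, 0.1]]
[550.4  68.4] -13.1
[[-0.3, 0.3], [0.8, 0.3], [0.6, 0.0], [-0.7, 0.5], [-1.1, 0.2], [0.8, -0.6], [-1.1, -0.8]]
heel in rest frame 108.17955602962547 -5.447439605176199
maul [ 528. -122.    0.]
maultop [ 530. -112.  175.]
blue [654. -65.   0.]
bluetop [692. -33. 170.]
```

Call:
jog_arm(
  series=[
    {"wz": -6.76, "z": -0.008, "gripper": 0.5},
    {"wz": -6.76, "z": -0.008},
    {"wz": -6.76, "z": -0.008},
    {"wz": -6.76, "z": -0.008},
    {"wz": -6.76, "z": -0.008},
    {"wz": -6.76, "z": -0.008},
    {"wz": -6.76, "z": -0.008},
    {"wz": -6.76, "z": -0.008},
    {"wz": -6.76, "z": -0.008},
    {"wz": -6.76, "z": -0.008},
  ],
)

```text
validation failed for argument at $.se...
```

```bash
cat >> h.py <<'E'
from cell import status
from scipy.spatial.transform import Rotation as R
H=np.array([654.6,38.5,0]);E=np.array([np.cos(np.radians(-9.5)),np.sin(np.radians(-9.5)),0]);Y=np.cross([0,0,1],E)
def st():
    s=status.read_state();q=R.from_rotvec(s["orientation"]);M=q.as_matrix();p=s["position"]-H
    print("t %.2f"%s["time_s"],"q",s["joints"].round(2),"F(e,lat,z)",(np.array([E,Y,[0,0,1]])@s["ft_force"]).round(2),"w %.3f"%s["gripper_width"],"ff",round(s["finger_force"],2))
    print("TCP e,lat,z",(p@E).round(1),(p@Y).round(1),p[2].round(1),"tilt",np.degrees(np.arctan2(M[:,2]@E,-M[2,2])).round(2),"y_tool",(M.T@np.array([E,Y,[0,0,1]]).T).round(3).tolist())
    return s,M
def goto(e,lat,z):
    s,M=st(); d=H+e*E+lat*Y+[0,0,z]-s["position"]; print("tool shift mm",(M.T@d).round(1))
E
python3 -c "
from h import *
goto(4,0,310)"
```

```text
t 0.10 q [ 1.26  0.58  0.02  1.44 -0.02  1.13 -0.06] F(e,lat,z) [0.16 0.67 0.34] w 1.002 ff 0.0
TCP e,lat,z -382.4 -769.8 230.5 tilt -0.03 y_tool [[0.925, 0.381, -0.0], [0.381, -0.925, -0.001], [-0.001, 0.001, -1.0]]
tool shift mm [ 650.4 -564.8  -78.7]
```

Call:
jog_arm(
  series=[
    {"wx": 0, "wy": 0, "wz": -6.76, "x": 0, "y": 0, "z": -0.008, "gripper": 0.5},
    {"wx": 0, "wy": 0, "wz": -6.76, "x": 0, "y": 0, "z": -0.008, "gripper": 0.5},
    {"wx": 0, "wy": 0, "wz": -6.76, "x": 0, "y": 0, "z": -0.008, "gripper": 0.5},
    {"wx": 0, "wy": 0, "wz": -6.76, "x": 0, "y": 0, "z": -0.008, "gripper": 0.5},
    {"wx": 0, "wy": 0, "wz": -6.76, "x": 0, "y": 0, "z": -0.008, "gripper": 0.5},
    {"wx": 0, "wy": 0, "wz": -6.76, "x": 0, "y": 0, "z": -0.008, "gripper": 0.5},
    {"wx": 0, "wy": 0, "wz": -6.76, "x": 0, "y": 0, "z": -0.008, "gripper": 0.5},
    {"wx": 0, "wy": 0, "wz": -6.76, "x": 0, "y": 0, "z": -0.008, "gripper": 0.5},
    {"wx": 0, "wy": 0, "wz": -6.76, "x": 0, "y": 0, "z": -0.008, "gripper": 0.5},
    {"wx": 0, "wy": 0, "wz": -6.76, "x": 0, "y": 0, "z": -0.008, "gripper": 0.5},
  ],
)

```text
time_s: 0.93
position: [150.3, -657.8, 311.2]
orientation: [-2.392, -2.036, -0.001]
ft_force: [-0.8, 0.5, -0.1]
gripper_width: 0.502
finger_force: 0.0
```

```bash
python3 -c "
from h import *
goto(4,0,310)"
```

```text
t 0.93 q [ 1.43  0.54 -0.28  1.3   0.14  1.33  1.  ] F(e,lat,z) [-0.9   0.32 -0.06] w 0.502 ff 0.0
TCP e,lat,z -382.5 -770.0 311.2 tilt -0.03 y_tool [[-0.005, 1.0, 0.001], [1.0, 0.005, -0.0], [-0.0, 0.001, -1.0]]
tool shift mm [767.9 390.6   1.7]
```

Call:
jog_arm(
  series=[
    {"wx": 0, "wy": 0, "wz": 0, "x": 0.035, "y": 0.018, "z": 0, "gripper": 0.5},
    {"wx": 0, "wy": 0, "wz": 0, "x": 0.035, "y": 0.018, "z": 0, "gripper": 0.5},
    {"wx": 0, "wy": 0, "wz": 0, "x": 0.035, "y": 0.018, "z": 0, "gripper": 0.5},
    {"wx": 0, "wy": 0, "wz": 0, "x": 0.035, "y": 0.018, "z": 0, "gripper": 0.5},
    {"wx": 0, "wy": 0, "wz": 0, "x": 0.035, "y": 0.018, "z": 0, "gripper": 0.5},
    {"wx": 0, "wy": 0, "wz": 0, "x": 0.035, "y": 0.018, "z": 0, "gripper": 0.5},
    {"wx": 0, "wy": 0, "wz": 0, "x": 0.035, "y": 0.018, "z": 0, "gripper": 0.5},
    {"wx": 0, "wy": 0, "wz": 0, "x": 0.035, "y": 0.018, "z": 0, "gripper": 0.5},
    {"wx": 0, "wy": 0, "wz": 0, "x": 0.035, "y": 0.018, "z": 0, "gripper": 0.5},
    {"wx": 0, "wy": 0, "wz": 0, "x": 0.035, "y": 0.018, "z": 0, "gripper": 0.5},
  ],
)

```text
time_s: 1.77
position: [386.4, -340.9, 311.2]
orientation: [-2.398, -2.029, 0.0]
ft_force: [1.6, -1.0, 0.5]
gripper_width: 0.5
finger_force: 0.0
```

Call:
jog_arm(
  series=[
    {"wx": 0, "wy": 0, "wz": 0, "x": 0.035, "y": 0.018, "z": 0, "gripper": 0.5},
    {"wx": 0, "wy": 0, "wz": 0, "x": 0.035, "y": 0.018, "z": 0, "gripper": 0.5},
    {"wx": 0, "wy": 0, "wz": 0, "x": 0.035, "y": 0.018, "z": 0, "gripper": 0.5},
    {"wx": 0, "wy": 0, "wz": 0, "x": 0.035, "y": 0.018, "z": 0, "gripper": 0.5},
    {"wx": 0, "wy": 0, "wz": 0, "x": 0.035, "y": 0.018, "z": 0, "gripper": 0.5},
    {"wx": 0, "wy": 0, "wz": 0, "x": 0.035, "y": 0.018, "z": 0, "gripper": 0.5},
    {"wx": 0, "wy": 0, "wz": 0, "x": 0.035, "y": 0.018, "z": 0, "gripper": 0.5},
    {"wx": 0, "wy": 0, "wz": 0, "x": 0.035, "y": 0.018, "z": 0, "gripper": 0.5},
    {"wx": 0, "wy": 0, "wz": 0, "x": 0.035, "y": 0.018, "z": 0, "gripper": 0.5},
    {"wx": 0, "wy": 0, "wz": 0, "x": 0.02, "y": 0.01, "z": 0, "gripper": 0.5},
  ],
)

```text
time_s: 2.6
position: [612.5, -35.9, 310.8]
orientation: [-2.393, -2.033, -0.002]
ft_force: [-0.4, 0.0, -0.7]
gripper_width: 0.497
finger_force: 0.0
```

```bash
python3 -c "
from h import *
goto(4,0,310)"
```

```text
t 2.60 q [ 0.3   0.46 -0.5   1.47  0.22  1.27 -0.39] F(e,lat,z) [-0.4  -0.04 -0.67] w 0.497 ff 0.0
TCP e,lat,z -29.3 -80.3 310.8 tilt -0.03 y_tool [[-0.004, 1.0, 0.002], [1.0, 0.004, -0.001], [-0.001, 0.002, -1.0]]
tool shift mm [80.2 33.6  0.9]
```

Call:
jog_arm(
  series=[
    {"wx": 0, "wy": 0, "wz": 0, "x": 0.02, "y": 0.0085, "z": 0, "gripper": 0.5},
    {"wx": 0, "wy": 0, "wz": 0, "x": 0.02, "y": 0.0085, "z": 0, "gripper": 0.5},
    {"wx": 0, "wy": 0, "wz": 0, "x": 0.02, "y": 0.0085, "z": 0, "gripper": 0.5},
    {"wx": 0, "wy": 0, "wz": 0, "x": 0.02, "y": 0.0085, "z": 0, "gripper": 0.5},
    {"wx": 0, "wy": 0, "wz": 0, "x": 0, "y": 0, "z": 0.02, "gripper": 0.5},
    {"wx": 0, "wy": 0, "wz": 0, "x": 0, "y": 0, "z": 0.025, "gripper": 0.5},
    {"wx": 0, "wy": 0, "wz": 0, "x": 0, "y": 0, "z": 0.025, "gripper": 0.5},
    {"wx": 0, "wy": 0, "wz": 0, "x": 0, "y": 0, "z": 0.025, "gripper": 0.5},
    {"wx": 0, "wy": 0, "wz": 0, "x": 0, "y": 0, "z": 0.025, "gripper": 0.5},
    {"wx": 0, "wy": 0, "wz": 0, "x": 0, "y": 0, "z": 0.01, "gripper": 0.5},
  ],
)

```text
time_s: 3.43
position: [655.8, 32.0, 177.5]
orientation: [-2.396, -2.028, 0.007]
ft_force: [0.2, -0.1, 0.6]
gripper_width: 0.501
finger_force: 0.0
```

```bash
python3 -c "
from h import *
from cell import capture
import cv2
goto(4,0,140)
a=capture('side')[110:240,160:320];b=capture('top')[100:230,170:330]
cv2.imwrite('pics/p1.png',cv2.resize(np.vstack([a,b]),None,fx=2.3*1,fy=2.3,interpolation=2) if 0 else cv2.resize(np.hstack([a,b]),(800,325),interpolation=2))
s=status.read_state();y=R.from_rotvec(s['orientation']).as_matrix()[:,1]
"
```

```text
t 3.43 q [ 0.16  0.63 -0.47  1.54  0.31  1.05 -0.56] F(e,lat,z) [ 0.17 -0.08  0.63] w 0.501 ff 0.0
TCP e,lat,z 2.3 -6.2 177.5 tilt -0.29 y_tool [[0.0, 1.0, -0.002], [1.0, -0.0, -0.005], [-0.005, -0.002, -1.0]]
tool shift mm [ 6.2  1.9 37.4]
```

View pics/p1.png

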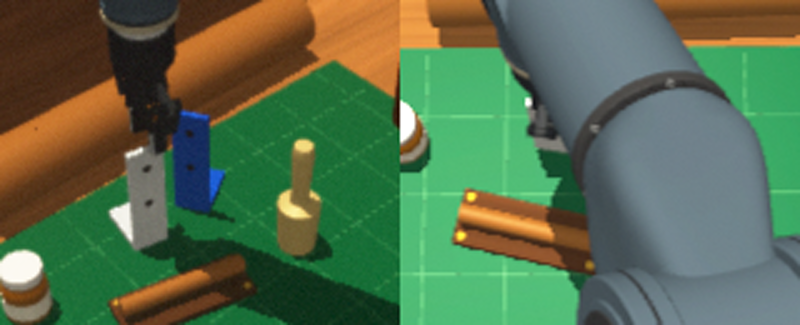

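The hand stands over the bracket's top, with front finger at about (157,145) in the enlarged side view, slightly to the right; the bracket top is at (145,152) and undisturbed. I'll correct sideways and straddle it.

Call:
jog_arm(
  series=[
    {"wx": 0, "wy": 0, "wz": 0, "x": 0.003, "y": 0.001, "z": 0, "gripper": 0.5},
    {"wx": 0, "wy": 0, "wz": 0, "x": 0.003, "y": 0.001, "z": 0, "gripper": 0.5},
    {"wx": -0.15, "wy": 0, "wz": 0, "x": 0, "y": 0, "z": 0.006, "gripper": 0.5},
    {"wx": -0.15, "wy": 0, "wz": 0, "x": 0, "y": 0, "z": 0.008, "gripper": 0.5},
    {"wx": 0, "wy": 0, "wz": 0, "x": 0, "y": 0, "z": 0.008, "gripper": 0.5},
    {"wx": 0, "wy": 0, "wz": 0, "x": 0, "y": 0, "z": 0.008, "gripper": 0.5},
    {"wx": 0, "wy": 0, "wz": 0, "x": 0, "y": 0, "z": 0.007, "gripper": 0.45},
    {"wx": 0, "wy": 0, "wz": 0, "x": 0, "y": 0, "z": 0, "gripper": 0.4},
    {"wx": 0, "wy": 0, "wz": 0, "x": 0, "y": 0, "z": 0, "gripper": 0.35},
    {"wx": 0, "wy": 0, "wz": 0, "x": 0, "y": 0, "z": 0, "gripper": 0.3},
  ],
)

```text
time_s: 4.37
position: [660.9, 38.2, 144.4]
orientation: [2.395, 2.027, 0.006]
ft_force: [-0.2, -0.1, 0.4]
gripper_width: 0.3
finger_force: 0.0
```

```bash
python3 -c "
from h import *
from cell import capture
import cv2
goto(4,0,140)
a=capture('side')[130:220,190:260]
cv2.imwrite('pics/p2.png',cv2.resize(a,None,fx=6,fy=6,interpolation=2))
"
```

```text
t 4.37 q [ 0.14  0.66 -0.46  1.58  0.33  0.98 -0.59] F(e,lat,z) [-0.14 -0.14  0.43] w 0.300 ff 0.0
TCP e,lat,z 6.3 0.7 144.4 tilt 0.3 y_tool [[0.0, 1.0, 0.0], [1.0, -0.0, 0.005], [0.005, 0.0, -1.0]]
tool shift mm [-0.7 -2.3  4.4]
```

View pics/p2.png

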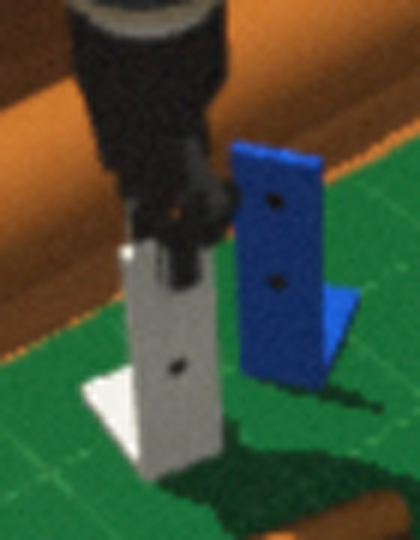

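Call:
jog_arm(
  series=[
    {"wx": 0, "wy": 0, "wz": 0, "x": 0, "y": -0.002, "z": 0.002, "gripper": 0.24},
    {"wx": 0, "wy": 0, "wz": 0, "x": 0, "y": 0, "z": 0.002, "gripper": 0.18},
    {"wx": 0, "wy": 0, "wz": 0, "x": 0, "y": 0, "z": 0, "gripper": 0.18},
    {"wx": -1, "wy": 0, "wz": 0, "x": 0, "y": -0.0025, "z": 0, "gripper": 0.18},
    {"wx": -1, "wy": 0, "wz": 0, "x": 0, "y": -0.0025, "z": 0, "gripper": 0.18},
    {"wx": -1, "wy": 0, "wz": 0, "x": 0, "y": -0.0025, "z": 0, "gripper": 0.18},
    {"wx": -1, "wy": 0, "wz": 0, "x": 0, "y": -0.0025, "z": 0, "gripper": 0.18},
    {"wx": -1, "wy": 0, "wz": 0, "x": 0, "y": -0.0025, "z": 0, "gripper": 0.18},
    {"wx": -1, "wy": 0, "wz": 0, "x": 0, "y": -0.0025, "z": 0, "gripper": 0.18},
    {"wx": 0, "wy": 0, "wz": 0, "x": 0, "y": 0, "z": 0, "gripper": 0.18},
  ],
)

```text
time_s: 5.25
position: [643.2, 41.3, 139.7]
orientation: [2.332, 1.975, 0.109]
ft_force: [-0.1, -0.4, 0.2]
gripper_width: 0.181
finger_force: 0.1
```

```bash
python3 -c "
from h import *
goto(4,0,140)
"
```

```text
t 5.25 q [ 0.12  0.59 -0.43  1.73  0.39  0.8  -0.67] F(e,lat,z) [-0.01 -0.44  0.23] w 0.181 ff 0.05
TCP e,lat,z -11.7 0.9 139.7 tilt 6.32 y_tool [[-0.0, 1.0, -0.0], [0.994, 0.0, 0.11], [0.11, -0.0, -0.994]]
tool shift mm [-0.9 15.6  1.5]
```

Call:
jog_arm(
  series=[
    {"wx": -1.2, "wy": 0, "wz": 0, "x": 0, "y": -0.003, "z": 0, "gripper": 0.18},
    {"wx": -1.2, "wy": 0, "wz": 0, "x": 0, "y": -0.003, "z": 0, "gripper": 0.18},
    {"wx": -1.2, "wy": 0, "wz": 0, "x": 0, "y": -0.003, "z": 0, "gripper": 0.18},
    {"wx": -1.2, "wy": 0, "wz": 0, "x": 0, "y": -0.003, "z": 0, "gripper": 0.18},
    {"wx": -1.2, "wy": 0, "wz": 0, "x": 0, "y": -0.003, "z": 0, "gripper": 0.18},
    {"wx": -1.2, "wy": 0, "wz": 0, "x": 0, "y": -0.003, "z": 0, "gripper": 0.18},
    {"wx": -1, "wy": 0, "wz": 0, "x": 0, "y": -0.0025, "z": 0, "gripper": 0.18},
    {"wx": -0.6, "wy": 0, "wz": 0, "x": 0, "y": -0.0015, "z": 0, "gripper": 0.18},
    {"wx": -0.6, "wy": 0, "wz": 0, "x": 0, "y": -0.0015, "z": 0, "gripper": 0.18},
    {"wx": -0.6, "wy": 0, "wz": 0, "x": 0, "y": -0.0015, "z": 0, "gripper": 0.18},
  ],
)

```text
time_s: 6.08
position: [620.2, 45.0, 135.0]
orientation: [2.223, 1.881, 0.27]
ft_force: [-0.0, -0.0, -0.1]
gripper_width: 0.182
finger_force: 0.0
```

```bash
python3 -c "
from h import *
goto(4,0,140)
"
```

```text
t 6.08 q [ 0.    0.5  -0.3   1.97  0.56  0.5  -0.89] F(e,lat,z) [-0.03 -0.02 -0.1 ] w 0.182 ff 0.02
TCP e,lat,z -35.0 0.8 135.0 tilt 16.35 y_tool [[0.0, 1.0, 0.0], [0.96, -0.0, 0.281], [0.281, -0.0, -0.96]]
tool shift mm [-0.7 38.9  6.2]
```

Call:
jog_arm(
  series=[
    {"wx": -0.7, "wy": 0, "wz": 0, "x": 0, "y": -0.0018, "z": 0, "gripper": 0.18},
    {"wx": -0.7, "wy": 0, "wz": 0, "x": 0, "y": -0.0018, "z": 0, "gripper": 0.18},
    {"wx": -0.7, "wy": 0, "wz": 0, "x": 0, "y": -0.0018, "z": 0, "gripper": 0.18},
    {"wx": -0.7, "wy": 0, "wz": 0, "x": 0, "y": -0.0018, "z": 0, "gripper": 0.18},
    {"wx": -0.7, "wy": 0, "wz": 0, "x": 0, "y": -0.0018, "z": 0, "gripper": 0.18},
    {"wx": -0.7, "wy": 0, "wz": 0, "x": 0, "y": -0.0018, "z": 0, "gripper": 0.18},
    {"wx": -0.7, "wy": 0, "wz": 0, "x": 0, "y": -0.0018, "z": 0, "gripper": 0.18},
    {"wx": -0.7, "wy": 0, "wz": 0, "x": 0, "y": -0.0018, "z": 0, "gripper": 0.18},
    {"wx": -0.7, "wy": 0, "wz": 0, "x": 0, "y": -0.0018, "z": 0, "gripper": 0.18},
    {"wx": -0.7, "wy": 0, "wz": 0, "x": 0, "y": -0.0018, "z": 0, "gripper": 0.18},
  ],
)

```text
time_s: 6.92
position: [602.8, 48.0, 128.9]
orientation: [2.142, 1.813, 0.375]
ft_force: [0.4, 0.2, 0.4]
gripper_width: 0.183
finger_force: 0.1
```

```bash
python3 -c "
from h import *
goto(4,0,140)
"
```

```text
t 6.92 q [-0.23  0.46 -0.04  2.13  0.8   0.25 -1.17] F(e,lat,z) [0.38 0.22 0.4 ] w 0.183 ff 0.08
TCP e,lat,z -52.6 0.8 128.9 tilt 23.34 y_tool [[0.0, 1.0, 0.0], [0.918, -0.0, 0.396], [0.396, 0.0, -0.918]]
tool shift mm [-0.8 56.4 12.2]
```

```bash
cat > k.py <<'E'
from h import *
D=[([1.2622,.5765,.0248,1.4379,-.015,1.129,-.0565],[150.36,-657.56,230.43],[-3.12,-.352,0]),
([1.43,.54,-.28,1.3,.14,1.33,1.0],[150.3,-657.8,311.2],[-2.392,-2.036,-.001]),
([.3,.46,-.5,1.47,.22,1.27,-.39],[612.5,-35.9,310.8],[-2.393,-2.033,-.002]),
([.16,.63,-.47,1.54,.31,1.05,-.56],[655.8,32,177.5],[-2.396,-2.028,.007]),
([.14,.66,-.46,1.58,.33,.98,-.59],[660.9,38.2,144.4],[2.395,2.027,.006]),
([.12,.59,-.43,1.73,.39,.8,-.67],[643.2,41.3,139.7],[2.332,1.975,.109]),
([0,.5,-.3,1.97,.56,.5,-.89],[620.2,45,135],[2.223,1.881,.27]),
([-.23,.46,-.04,2.13,.8,.25,-1.17],[602.8,48,128.9],[2.142,1.813,.375])]
SG=np.array([-1,1,-1,1,-1,1,-1])
def fk(q,p):
    d,l1,l2,l3,a,o=p;r=R.from_euler("ZYZYZYZ",q*SG);q=np.asarray(q)*SG
    r2=R.from_euler("ZY",q[:2]);r4=R.from_euler("ZYZY",q[:4]);r6=R.from_euler("ZYZYZY",q[:6])
    return r2.apply([0,0,l1])+r4.apply([0,0,l2])+r6.apply([a,0,l3])+[0,0,d],r*R.from_euler("z",o)
def res(p):
    o=[]
    for q,x,w in D:
        P,r=fk(np.array(q),p);o+=[P-x,300*(r.inv()*R.from_rotvec(w)).as_rotvec()]
    return np.concatenate(o)
LO=np.array([-2.76,-.34,-1.52,.19,-1.09,.17,-2.82]);HI=np.array([2.76,2.15,1.57,2.46,4.23,1.99,2.82])
best=min((least_squares(res,[350,450,450,280,0,o]) for o in(0,1.57,3.14,-1.57)),key=lambda r:r.cost);p=best.x
E
cat > ik.py <<'E'
from k import *
print(p.round(2),np.abs(best.fun).reshape(-1,3).max(1).round(1))
def pose(e,z,th):
    t=np.radians(th);zt=np.sin(t)*E-[0,0,np.cos(t)];M=np.c_[Y,np.cross(zt,Y),zt];return H+e*E+[0,0,z],R.from_matrix(M)
def ik(X,r,q0,w=0):
    f=lambda q:np.r_[fk(q,p)[0]-X,300*(fk(q,p)[1].inv()*r).as_rotvec(),w*(q-q0)]
    s=least_squares(f,np.clip(q0,LO+.01,HI-.01),bounds=(LO,HI));return s.x,np.abs(f(s.x)[:6]).max()
if __name__=="__main__":
    rng=np.random.default_rng(0)
    for th in(0,8,15,23,30,40,50,60,68):
        # top corner at phi=68: front finger contact, gap 50, L 25
        t=np.radians(th);f=np.radians(68.3);yp=np.array([np.cos(t),np.sin(t)]);zt=np.array([np.sin(t),-np.cos(t)])
        T=170*np.array([-np.sin(f),np.cos(f)])+25*yp+22*zt
        X,r=pose(*T,th);S=[]
        for i in range(40):
            q,e=ik(X,r,rng.uniform(LO,HI))
            if e<2:S.append(q)
        S=np.array(S);print(th,T.round(),len(S)); 
        if len(S):
            S=S[np.argsort(np.abs(S-np.array(D[-1][0])).max(1))];print(S[:3].round(2))
E
python3 ik.py
```

```text
Traceback (most recent call last):
  File "ik.py", line 1, in <module>
    from k import *
  File "k.py", line 21, in <module>
    best=min((least_squares(res,[350,450,450,280,0,o]) for o in(0,1.57,3.14,-1.57)),key=lambda r:r.cost);p=best.x
  File "k.py", line 21, in <genexpr>
    best=min((least_squares(res,[350,450,450,280,0,o]) for o in(0,1.57,3.14,-1.57)),key=lambda r:r.cost);p=best.x
              ~~~~~~~~~~~~~^^^^^^^^^^^^^^^^^^^^^^^^^^^
  File "k.py", line 18, in res
    P,r=fk(np.array(q),p);o+=[P-x,300*(r.inv()*R.from_rotvec(w)).as_rotvec()]
        ~~^^^^^^^^^^^^^^^
  File "k.py", line 12, in fk
    d,l1,l2,l3,a,o=p;r=R.from_euler("ZYZYZYZ",q*SG);q=np.asarray(q)*SG
                       ~~~~~~~~~~~~^^^^^^^^^^^^^^^^
  File "scipy/spatial/transform/_rotation.pyx", line 1413, in scipy.spatial.transform._rotation.Rotation.from_euler
ValueError: Expected axis specification to be a non-empty string of upto 3 characters, got ZYZYZYZ
```

```bash
python3 - <<'E'
s=open("k.py").read();a=s.index("def fk");b=s.index("def res")
s=s[:a]+'''def fk(q,p):
    d,l1,l2,l3,a,o=p;q=np.asarray(q)*SG;eu=R.from_euler
    r2=eu("ZY",q[:2]);r4=r2*eu("ZY",q[2:4]);r6=r4*eu("ZY",q[4:6])
    return r2.apply([0,0,l1])+r4.apply([0,0,l2])+r6.apply([a,0,l3])+[0,0,d],r6*eu("z",q[6]+o)
'''+s[b:]
open("k.py","w").write(s)
E
time python3 ik.py
```

```text
[113.83 732.92 378.02 339.06  67.29   1.57] [47.   0.5 25.4  3.  16.1  1.3  9.7  1.2  8.6  2.1  4.6  1.9  5.4  2.4
  5.8  2.8]
0 [-133.   41.] 23
[[ 0.04  0.63 -0.38  2.07  0.46  0.52 -0.85]
 [ 0.05  0.63 -0.42  2.08  0.49  0.53 -0.89]
 [ 0.11  0.65 -0.56  2.1   0.63  0.57 -1.08]]
8 [-130.   45.] 22
[[-0.08  0.57 -0.25  2.18  0.63  0.33 -1.04]
 [-0.07  0.57 -0.27  2.19  0.67  0.34 -1.1 ]
 [-0.05  0.58 -0.32  2.2   0.76  0.35 -1.2 ]]
15 [-128.   48.] 8
[[ 0.15  0.68 -0.93  2.46  1.57  0.71 -2.26]
 [ 0.15  0.68 -0.93  2.46  1.57  0.71 -2.26]
 [ 0.15  0.68 -0.93  2.46  1.57  0.71 -2.26]]
23 [-126.   52.] 0
30 [-125.   56.] 0
40 [-125.   62.] 0
50 [-125.   68.] 0
60 [-126.   74.] 0
68 [-128.   78.] 0
real	0m10.749s
user	0m11.249s
sys	0m0.084s
```

```bash
python3 - <<'E'
s=open("k.py").read();a=s.index("def fk");b=s.index("def res")
s=s[:a]+'''def fk(q,p):
    d,l1,l2,l3,a3,a4,a6,o=p;q=np.asarray(q)*SG;eu=R.from_euler
    r2=eu("ZY",q[:2]);r3=r2*eu("Z",q[2]);r4=r3*eu("Y",q[3]);r6=r4*eu("ZY",q[4:6])
    return r3.apply([a3,0,l1])+r4.apply([a4,0,l2])+r6.apply([a6,0,l3])+[0,0,d],r6*eu("z",q[6]+o)
'''+s[b:].replace("[350,450,450,280,0,o]","[350,450,450,280,50,-50,50,o]")
open("k.py","w").write(s)
E
time python3 ik.py
```

```text
[216.23 762.17 421.05 458.35 -78.84  34.03  38.29   1.57] [47.9  0.5 27.1  3.  17.3  1.3  6.8  1.2  4.3  2.1  4.7  1.9  6.3  2.4
  6.4  2.8]
0 [-133.   41.] 24
[[ 0.07  0.65 -0.45  2.    0.49  0.59 -0.88]
 [ 0.08  0.65 -0.46  2.    0.5   0.6  -0.89]
 [ 0.1   0.66 -0.51  2.    0.55  0.61 -0.95]]
8 [-130.   45.] 23
[[-0.07  0.59 -0.25  2.12  0.57  0.37 -0.96]
 [-0.05  0.59 -0.28  2.13  0.61  0.38 -1.01]
 [-0.05  0.59 -0.29  2.13  0.63  0.38 -1.03]]
15 [-128.   48.] 23
[[-0.24  0.56 -0.08  2.28  1.2   0.17 -1.64]
 [-0.24  0.56 -0.08  2.28  1.2   0.17 -1.64]
 [-0.24  0.56 -0.08  2.28  1.2   0.17 -1.64]]
23 [-126.   52.] 0
30 [-125.   56.] 0
40 [-125.   62.] 0
50 [-125.   68.] 0
60 [-126.   74.] 0
68 [-128.   78.] 0
real	0m15.370s
user	0m15.782s
sys	0m0.124s
```

```bash
python3 - <<'E'
s=open("k.py").read();a=s.index("def fk");b=s.index("def res")
s=s[:a]+'''def fk(q,p):
    d,l1,l2,l3,a1,b2,b4,b6,a3,o=p;q=np.asarray(q)*SG;eu=R.from_euler
    r1=eu("Z",q[0]);r2=eu("ZY",q[:2]);r3=r2*eu("Z",q[2]);r4=r3*eu("Y",q[3]);r6=r4*eu("ZY",q[4:6])
    return r1.apply([a1,0,d])+r2.apply([0,b2,l1])+r3.apply([a3,0,0])+r4.apply([-a3,b4,l2])+r6.apply([0,b6,l3]),r6*eu("z",q[6]+o)
'''+s[b:].replace("[350,450,450,280,50,-50,50,o]","[350,450,450,280,0,0,0,0,0,o]")
open("k.py","w").write(s)
E
time python3 ik.py
```

```text
[268.94 601.02 397.41 370.59 -11.65 -14.59 -30.93  -2.89  -1.1    1.57] [1.6 0.5 3.4 3.  0.7 1.3 3.2 1.2 2.6 2.1 2.2 1.9 3.2 2.4 2.2 2.8]
0 [-133.   41.] 24
[[ 0.06  0.64 -0.4   2.02  0.44  0.57 -0.81]
 [ 0.07  0.64 -0.41  2.02  0.45  0.57 -0.82]
 [ 0.09  0.64 -0.43  2.02  0.47  0.58 -0.84]]
8 [-130.   45.] 26
[[-0.06  0.58 -0.26  2.14  0.59  0.37 -0.99]
 [-0.05  0.58 -0.28  2.14  0.61  0.38 -1.01]
 [-0.05  0.58 -0.28  2.14  0.61  0.38 -1.01]]
15 [-128.   48.] 23
[[-0.25  0.55 -0.04  2.25  0.91  0.17 -1.34]
 [-0.25  0.55 -0.04  2.25  0.91  0.17 -1.34]
 [-0.25  0.55 -0.05  2.25  0.92  0.17 -1.35]]
23 [-126.   52.] 28
[[ 0.31  0.7  -0.95  2.35  1.67  0.77 -2.12]
 [ 0.31  0.7  -0.94  2.35  1.68  0.76 -2.12]
 [ 0.28  0.68 -0.89  2.35  1.69  0.72 -2.13]]
30 [-125.   56.] 30
[[ 0.25  0.72 -0.93  2.45  1.9   0.89 -2.39]
 [ 0.24  0.71 -0.93  2.45  1.9   0.88 -2.39]
 [ 0.23  0.71 -0.91  2.45  1.91  0.87 -2.4 ]]
40 [-125.   62.] 0
50 [-125.   68.] 0
60 [-126.   74.] 0
68 [-128.   78.] 0
real	0m15.985s
user	0m16.300s
sys	0m0.086s
```

```bash
cat > seg.py <<'E'
import sys
from h import *
def tgt(phi,th,g,L):
    f,t=np.radians([phi,th]);yp=np.array([np.cos(t),np.sin(t)]);zt=np.array([np.sin(t),-np.cos(t)])
    return 170*np.array([-np.sin(f),np.cos(f)])+g/2*yp+L*zt
def seg(phi,th,g,L):
    s,M=st();T=tgt(phi,th,g,L);d=H+T[0]*E+[0,0,T[1]]-s["position"]
    now=np.degrees(np.arctan2(M[:,2]@E,-M[2,2]));t=np.radians((th-now)/2)
    mid=M@R.from_rotvec([-t,0,0]).as_matrix()
    print("target",T.round(1),"per row: wx %.2f"%(-(th-now)/10),"xyz mm",(mid.T@d/10).round(2),"gripper",round(g/85,2))
def where(L):
    # phi from pose if the top corner rests on the front pad
    s,M=st();th=np.arctan2(M[:,2]@E,-M[2,2]);p=s["position"]-H;yp=np.array([np.cos(th),np.sin(th)]);zt=np.array([np.sin(th),-np.cos(th)])
    n=np.array([p@E,p[2]])-s["gripper_width"]*42.5*yp; c=n@yp
    phi=th+np.arcsin(-c/170);P=170*np.array([-np.sin(phi),np.cos(phi)]);print("phi if resting on pad %.1f"%np.degrees(phi),"corner above TCP %.1f"%((n-P)@zt))
if __name__=="__main__":
    a=list(map(float,sys.argv[1:]));where(0);seg(*a)
E
python3 - <<'E'
from ik import *
from seg import tgt
q=np.array(D[-1][0])
for phi,th,g,L in[(26,21,20,31),(32,19,35,31),(38,17,50,30),(45,14,60,28),(52,11,60,27),(60,9,60,26),(68.3,8,60,25),(68.3,4,60,25)]:
    T=tgt(phi,th,g,L);X,r=pose(*T,th);q,e=ik(X,r,q,2);print(phi,th,T.round(),q.round(2),round(e,1))
E
python3 seg.py 27 21 25 31
```

```text
[268.94 601.02 397.41 370.59 -11.65 -14.59 -30.93  -2.89  -1.1    1.57] [1.6 0.5 3.4 3.  0.7 1.3 3.2 1.2 2.6 2.1 2.2 1.9 3.2 2.4 2.2 2.8]
26 21 [-54. 127.] [-0.15  0.46 -0.13  2.1   0.72  0.32 -1.09] 0.0
32 19 [-63. 121.] [-0.12  0.47 -0.18  2.09  0.68  0.35 -1.05] 0.0
38 17 [-72. 113.] [-0.09  0.48 -0.22  2.09  0.65  0.37 -1.01] 0.0
45 14 [-84. 100.] [-0.05  0.51 -0.26  2.08  0.6   0.41 -0.97] 0.0
52 11 [-99.  84.] [-0.02  0.53 -0.3   2.08  0.57  0.43 -0.94] 0.0
60 9 [-114.   64.] [-0.03  0.56 -0.3   2.1   0.57  0.42 -0.95] 0.0
68.3 8 [-125.   42.] [-0.05  0.59 -0.26  2.13  0.59  0.37 -0.98] 0.0
68.3 4 [-126.   40.] [ 0.02  0.62 -0.35  2.07  0.52  0.48 -0.89] 0.0
t 6.92 q [-0.23  0.46 -0.04  2.13  0.8   0.25 -1.17] F(e,lat,z) [0.38 0.22 0.4 ] w 0.183 ff 0.08
TCP e,lat,z -52.6 0.8 128.9 tilt 23.34 y_tool [[0.0, 1.0, 0.0], [0.918, -0.0, 0.396], [0.396, 0.0, -0.918]]
phi if resting on pad 25.0 corner above TCP 30.7
t 6.92 q [-0.23  0.46 -0.04  2.13  0.8   0.25 -1.17] F(e,lat,z) [0.38 0.22 0.4 ] w 0.183 ff 0.08
TCP e,lat,z -52.6 0.8 128.9 tilt 23.34 y_tool [[0.0, 1.0, 0.0], [0.918, -0.0, 0.396], [0.396, 0.0, -0.918]]
target [-54.4 127. ] per row: wx 0.23 xyz mm [-0.08 -0.23  0.11] gripper 0.29
```

Call:
jog_arm(
  series=[
    {"wx": 0.23, "wy": 0, "wz": 0, "x": 0, "y": -0.0002, "z": 0.0001, "gripper": 0.19},
    {"wx": 0.23, "wy": 0, "wz": 0, "x": 0, "y": -0.0002, "z": 0.0001, "gripper": 0.2},
    {"wx": 0.23, "wy": 0, "wz": 0, "x": 0, "y": -0.0002, "z": 0.0001, "gripper": 0.21},
    {"wx": 0.23, "wy": 0, "wz": 0, "x": 0, "y": -0.0002, "z": 0.0001, "gripper": 0.22},
    {"wx": 0.23, "wy": 0, "wz": 0, "x": 0, "y": -0.0002, "z": 0.0001, "gripper": 0.23},
    {"wx": 0.23, "wy": 0, "wz": 0, "x": 0, "y": -0.0002, "z": 0.0001, "gripper": 0.24},
    {"wx": 0.23, "wy": 0, "wz": 0, "x": 0, "y": -0.0002, "z": 0.0001, "gripper": 0.255},
    {"wx": 0.23, "wy": 0, "wz": 0, "x": 0, "y": -0.0002, "z": 0.0001, "gripper": 0.265},
    {"wx": 0.23, "wy": 0, "wz": 0, "x": 0, "y": -0.0002, "z": 0.0001, "gripper": 0.28},
    {"wx": 0.23, "wy": 0, "wz": 0, "x": 0, "y": -0.0002, "z": 0.0001, "gripper": 0.29},
  ],
)

```text
time_s: 7.75
position: [601.7, 48.0, 127.2]
orientation: [2.17, 1.836, 0.34]
ft_force: [-1.1, 0.4, -0.4]
gripper_width: 0.29
finger_force: 0.1
```

```bash
python3 -c "
from h import *
from cell import capture
import cv2
a=capture('side')[130:250,180:280]
cv2.imwrite('pics/p3.png',cv2.resize(a,None,fx=5,fy=5,interpolation=2))
"; python3 seg.py 33 20 40 31
```

```text
t 7.80 q [-0.14  0.46 -0.14  2.1   0.72  0.32 -1.08] F(e,lat,z) [ 0.23 -0.69  0.36] w 0.289 ff 0.1
TCP e,lat,z -53.7 0.6 127.2 tilt 20.97 y_tool [[0.001, 1.0, 0.0], [0.934, -0.001, 0.358], [0.358, -0.0, -0.934]]
phi if resting on pad 26.7 corner above TCP 31.2
t 7.80 q [-0.14  0.46 -0.14  2.1   0.72  0.32 -1.08] F(e,lat,z) [ 0.23 -0.69  0.36] w 0.289 ff 0.1
TCP e,lat,z -53.7 0.6 127.2 tilt 20.97 y_tool [[0.001, 1.0, 0.0], [0.934, -0.001, 0.358], [0.358, -0.0, -0.934]]
target [-63.2 120.3] per row: wx 0.10 xyz mm [-0.06 -1.14  0.32] gripper 0.47
```

View pics/p3.png

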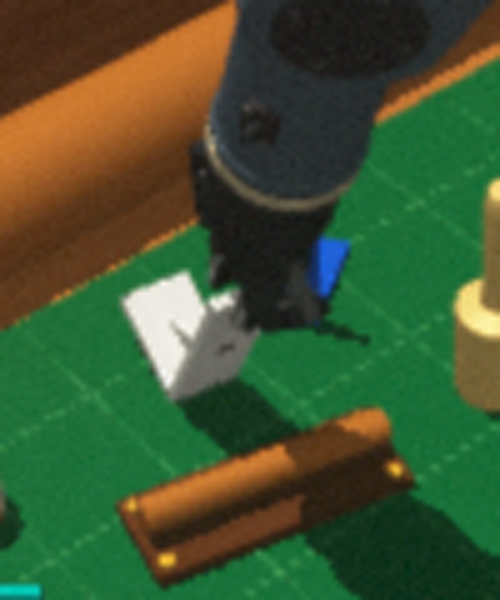

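The bracket leans on the front finger; its left heel corner is at (175,398), where it was (400 expected), and the maul and rest are untouched. I'll continue lowering.

Call:
jog_arm(
  series=[
    {"wx": 0.1, "wy": 0, "wz": 0, "x": 0, "y": -0.0011, "z": 0.0003, "gripper": 0.31},
    {"wx": 0.1, "wy": 0, "wz": 0, "x": 0, "y": -0.0011, "z": 0.0003, "gripper": 0.33},
    {"wx": 0.1, "wy": 0, "wz": 0, "x": 0, "y": -0.0011, "z": 0.0003, "gripper": 0.345},
    {"wx": 0.1, "wy": 0, "wz": 0, "x": 0, "y": -0.0011, "z": 0.0003, "gripper": 0.36},
    {"wx": 0.1, "wy": 0, "wz": 0, "x": 0, "y": -0.0011, "z": 0.0003, "gripper": 0.38},
    {"wx": 0.1, "wy": 0, "wz": 0, "x": 0, "y": -0.0011, "z": 0.0003, "gripper": 0.4},
    {"wx": 0.1, "wy": 0, "wz": 0, "x": 0, "y": -0.0011, "z": 0.0003, "gripper": 0.415},
    {"wx": 0.1, "wy": 0, "wz": 0, "x": 0, "y": -0.0011, "z": 0.0003, "gripper": 0.43},
    {"wx": 0.1, "wy": 0, "wz": 0, "x": 0, "y": -0.0012, "z": 0.0003, "gripper": 0.45},
    {"wx": 0.1, "wy": 0, "wz": 0, "x": 0, "y": -0.0012, "z": 0.0004, "gripper": 0.47},
  ],
)

```text
time_s: 8.63
position: [592.3, 49.7, 120.3]
orientation: [2.181, 1.846, 0.325]
ft_force: [-1.1, 1.5, 0.3]
gripper_width: 0.468
finger_force: 0.2
```

```bash
python3 seg.py 40 18 55 31
```

```text
t 8.63 q [-0.14  0.47 -0.15  2.11  0.72  0.32 -1.08] F(e,lat,z) [-1.3   1.28  0.29] w 0.468 ff 0.19
TCP e,lat,z -63.3 0.8 120.3 tilt 19.99 y_tool [[0.0, 1.0, 0.0], [0.94, -0.0, 0.342], [0.342, -0.0, -0.94]]
phi if resting on pad 33.0 corner above TCP 30.9
t 8.63 q [-0.14  0.47 -0.15  2.11  0.72  0.32 -1.08] F(e,lat,z) [-1.3   1.28  0.29] w 0.468 ff 0.19
TCP e,lat,z -63.3 0.8 120.3 tilt 19.99 y_tool [[0.0, 1.0, 0.0], [0.94, -0.0, 0.342], [0.342, -0.0, -0.94]]
target [-73.5 109.2] per row: wx 0.20 xyz mm [-0.08 -1.33  0.71] gripper 0.65
```

Finger force rises as expected (0.19 N), so the bracket is resting on the pad.

Call:
jog_arm(
  series=[
    {"wx": 0.2, "wy": 0, "wz": 0, "x": 0, "y": -0.0013, "z": 0.0007, "gripper": 0.49},
    {"wx": 0.2, "wy": 0, "wz": 0, "x": 0, "y": -0.0013, "z": 0.0007, "gripper": 0.505},
    {"wx": 0.2, "wy": 0, "wz": 0, "x": 0, "y": -0.0013, "z": 0.0007, "gripper": 0.52},
    {"wx": 0.2, "wy": 0, "wz": 0, "x": 0, "y": -0.0013, "z": 0.0007, "gripper": 0.54},
    {"wx": 0.2, "wy": 0, "wz": 0, "x": 0, "y": -0.0013, "z": 0.0007, "gripper": 0.56},
    {"wx": 0.2, "wy": 0, "wz": 0, "x": 0, "y": -0.0013, "z": 0.0007, "gripper": 0.58},
    {"wx": 0.2, "wy": 0, "wz": 0, "x": 0, "y": -0.0013, "z": 0.0007, "gripper": 0.6},
    {"wx": 0.2, "wy": 0, "wz": 0, "x": 0, "y": -0.0013, "z": 0.0007, "gripper": 0.615},
    {"wx": 0.2, "wy": 0, "wz": 0, "x": 0, "y": -0.0014, "z": 0.0007, "gripper": 0.63},
    {"wx": 0.2, "wy": 0, "wz": 0, "x": 0, "y": -0.0014, "z": 0.0007, "gripper": 0.65},
  ],
)

```text
time_s: 9.47
position: [582.3, 51.3, 109.4]
orientation: [2.204, 1.865, 0.295]
ft_force: [-0.4, -0.4, 0.2]
gripper_width: 0.651
finger_force: 0.2
```

```bash
python3 seg.py 46 16 60 30.5
```

```text
t 9.47 q [-0.12  0.48 -0.18  2.11  0.69  0.34 -1.06] F(e,lat,z) [-0.35 -0.42  0.18] w 0.651 ff 0.23
TCP e,lat,z -73.4 0.7 109.4 tilt 17.98 y_tool [[0.0, 1.0, 0.0], [0.951, -0.0, 0.309], [0.309, -0.0, -0.951]]
phi if resting on pad 40.0 corner above TCP 30.9
t 9.47 q [-0.12  0.48 -0.18  2.11  0.69  0.34 -1.06] F(e,lat,z) [-0.35 -0.42  0.18] w 0.651 ff 0.23
TCP e,lat,z -73.4 0.7 109.4 tilt 17.98 y_tool [[0.0, 1.0, 0.0], [0.951, -0.0, 0.309], [0.309, -0.0, -0.951]]
target [-85.  97.] per row: wx 0.20 xyz mm [-0.07 -1.47  0.84] gripper 0.71
```

Call:
jog_arm(
  series=[
    {"wx": 0.2, "wy": 0, "wz": 0, "x": 0, "y": -0.0015, "z": 0.0008, "gripper": 0.655},
    {"wx": 0.2, "wy": 0, "wz": 0, "x": 0, "y": -0.0015, "z": 0.0008, "gripper": 0.66},
    {"wx": 0.2, "wy": 0, "wz": 0, "x": 0, "y": -0.0015, "z": 0.0008, "gripper": 0.665},
    {"wx": 0.2, "wy": 0, "wz": 0, "x": 0, "y": -0.0015, "z": 0.0008, "gripper": 0.67},
    {"wx": 0.2, "wy": 0, "wz": 0, "x": 0, "y": -0.0015, "z": 0.0008, "gripper": 0.675},
    {"wx": 0.2, "wy": 0, "wz": 0, "x": 0, "y": -0.0015, "z": 0.0008, "gripper": 0.68},
    {"wx": 0.2, "wy": 0, "wz": 0, "x": 0, "y": -0.0015, "z": 0.0008, "gripper": 0.69},
    {"wx": 0.2, "wy": 0, "wz": 0, "x": 0, "y": -0.0015, "z": 0.0008, "gripper": 0.695},
    {"wx": 0.2, "wy": 0, "wz": 0, "x": 0, "y": -0.0015, "z": 0.0009, "gripper": 0.7},
    {"wx": 0.2, "wy": 0, "wz": 0, "x": 0, "y": -0.0015, "z": 0.0009, "gripper": 0.71},
  ],
)

```text
time_s: 10.3
position: [570.5, 53.3, 97.1]
orientation: [2.227, 1.884, 0.265]
ft_force: [-0.7, -0.1, -0.3]
gripper_width: 0.707
finger_force: 0.3
```

```bash
python3 seg.py 52 15 63 29.5; python3 -c "
from h import *
from cell import capture
import cv2
a=capture('side')[140:250,180:280]
cv2.imwrite('pics/p4.png',cv2.resize(a,None,fx=5,fy=5,interpolation=2))
"
```

```text
t 10.30 q [-0.1   0.5  -0.2   2.12  0.67  0.35 -1.05] F(e,lat,z) [-0.65 -0.25 -0.34] w 0.707 ff 0.25
TCP e,lat,z -85.4 0.7 97.1 tilt 15.98 y_tool [[0.0, 1.0, 0.0], [0.961, -0.0, 0.275], [0.275, -0.0, -0.961]]
phi if resting on pad 46.2 corner above TCP 30.1
t 10.30 q [-0.1   0.5  -0.2   2.12  0.67  0.35 -1.05] F(e,lat,z) [-0.65 -0.25 -0.34] w 0.707 ff 0.25
TCP e,lat,z -85.4 0.7 97.1 tilt 15.98 y_tool [[0.0, 1.0, 0.0], [0.961, -0.0, 0.275], [0.275, -0.0, -0.961]]
target [-95.9  84.3] per row: wx 0.10 xyz mm [-0.07 -1.35  0.95] gripper 0.74
```

View pics/p4.png

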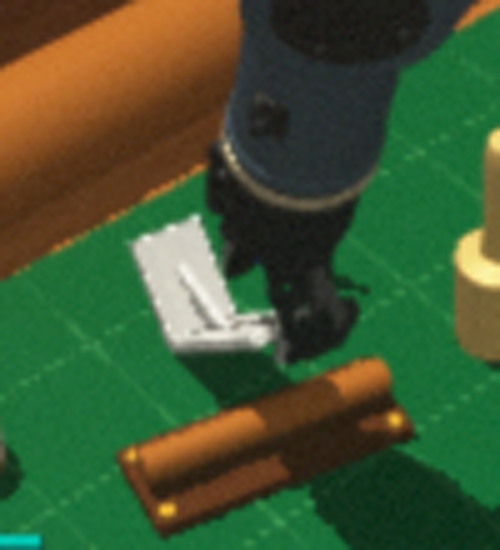

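The heel corner at (176,350) is still where it stood (350 expected), with the upright resting on the front finger at about (290,345). I'll keep going.

Call:
jog_arm(
  series=[
    {"wx": 0.1, "wy": 0, "wz": 0, "x": 0, "y": -0.0013, "z": 0.0009, "gripper": 0.71},
    {"wx": 0.1, "wy": 0, "wz": 0, "x": 0, "y": -0.0013, "z": 0.0009, "gripper": 0.71},
    {"wx": 0.1, "wy": 0, "wz": 0, "x": 0, "y": -0.0013, "z": 0.0009, "gripper": 0.715},
    {"wx": 0.1, "wy": 0, "wz": 0, "x": 0, "y": -0.0013, "z": 0.0009, "gripper": 0.72},
    {"wx": 0.1, "wy": 0, "wz": 0, "x": 0, "y": -0.0013, "z": 0.0009, "gripper": 0.72},
    {"wx": 0.1, "wy": 0, "wz": 0, "x": 0, "y": -0.0014, "z": 0.001, "gripper": 0.725},
    {"wx": 0.1, "wy": 0, "wz": 0, "x": 0, "y": -0.0014, "z": 0.001, "gripper": 0.73},
    {"wx": 0.1, "wy": 0, "wz": 0, "x": 0, "y": -0.0014, "z": 0.001, "gripper": 0.73},
    {"wx": 0.1, "wy": 0, "wz": 0, "x": 0, "y": -0.0014, "z": 0.001, "gripper": 0.735},
    {"wx": 0.1, "wy": 0, "wz": 0, "x": 0, "y": -0.0014, "z": 0.001, "gripper": 0.74},
  ],
)

```text
time_s: 11.18
position: [560.2, 55.1, 84.3]
orientation: [2.238, 1.894, 0.249]
ft_force: [-0.2, 0.3, -1.1]
gripper_width: 0.74
finger_force: 0.3
```

```bash
python3 seg.py 58 14 66 28
```

```text
t 11.18 q [-0.12  0.51 -0.19  2.14  0.68  0.33 -1.06] F(e,lat,z) [-0.26  0.25 -1.08] w 0.740 ff 0.31
TCP e,lat,z -95.9 0.7 84.3 tilt 14.99 y_tool [[0.0, 1.0, 0.0], [0.966, -0.0, 0.259], [0.259, -0.0, -0.966]]
phi if resting on pad 52.0 corner above TCP 29.6
t 11.18 q [-0.12  0.51 -0.19  2.14  0.68  0.33 -1.06] F(e,lat,z) [-0.26  0.25 -1.08] w 0.740 ff 0.31
TCP e,lat,z -95.9 0.7 84.3 tilt 14.99 y_tool [[0.0, 1.0, 0.0], [0.966, -0.0, 0.259], [0.259, -0.0, -0.966]]
target [-105.4   70.9] per row: wx 0.10 xyz mm [-0.07 -1.26  1.06] gripper 0.78
```

Call:
jog_arm(
  series=[
    {"wx": 0.1, "wy": 0, "wz": 0, "x": 0, "y": -0.0012, "z": 0.001, "gripper": 0.74},
    {"wx": 0.1, "wy": 0, "wz": 0, "x": 0, "y": -0.0012, "z": 0.001, "gripper": 0.745},
    {"wx": 0.1, "wy": 0, "wz": 0, "x": 0, "y": -0.0012, "z": 0.001, "gripper": 0.75},
    {"wx": 0.1, "wy": 0, "wz": 0, "x": 0, "y": -0.0012, "z": 0.001, "gripper": 0.755},
    {"wx": 0.1, "wy": 0, "wz": 0, "x": 0, "y": -0.0013, "z": 0.0011, "gripper": 0.76},
    {"wx": 0.1, "wy": 0, "wz": 0, "x": 0, "y": -0.0013, "z": 0.0011, "gripper": 0.76},
    {"wx": 0.1, "wy": 0, "wz": 0, "x": 0, "y": -0.0013, "z": 0.0011, "gripper": 0.765},
    {"wx": 0.1, "wy": 0, "wz": 0, "x": 0, "y": -0.0013, "z": 0.0011, "gripper": 0.77},
    {"wx": 0.1, "wy": 0, "wz": 0, "x": 0, "y": -0.0013, "z": 0.0011, "gripper": 0.775},
    {"wx": 0.1, "wy": 0, "wz": 0, "x": 0, "y": -0.0013, "z": 0.0011, "gripper": 0.78},
  ],
)

```text
time_s: 12.02
position: [550.8, 56.6, 70.9]
orientation: [2.249, 1.903, 0.233]
ft_force: [-0.3, 0.2, -1.0]
gripper_width: 0.781
finger_force: 0.4
```

```bash
python3 seg.py 63 13 66 27; python3 -c "
from h import *
from cell import capture
import cv2
a=capture('side')[140:250,180:280]
cv2.imwrite('pics/p5.png',cv2.resize(a,None,fx=5,fy=5,interpolation=2))
"
```

```text
t 12.02 q [-0.13  0.53 -0.18  2.16  0.69  0.3  -1.08] F(e,lat,z) [-0.34  0.16 -0.99] w 0.781 ff 0.36
TCP e,lat,z -105.4 0.7 70.9 tilt 13.99 y_tool [[0.0, 1.0, 0.0], [0.97, -0.0, 0.242], [0.242, -0.0, -0.97]]
phi if resting on pad 58.1 corner above TCP 27.8
t 12.02 q [-0.13  0.53 -0.18  2.16  0.69  0.3  -1.08] F(e,lat,z) [-0.34  0.16 -0.99] w 0.781 ff 0.36
TCP e,lat,z -105.4 0.7 70.9 tilt 13.99 y_tool [[0.0, 1.0, 0.0], [0.97, -0.0, 0.242], [0.242, -0.0, -0.97]]
target [-113.2   58.3] per row: wx 0.10 xyz mm [-0.07 -1.06  1.04] gripper 0.78
```

View pics/p5.png

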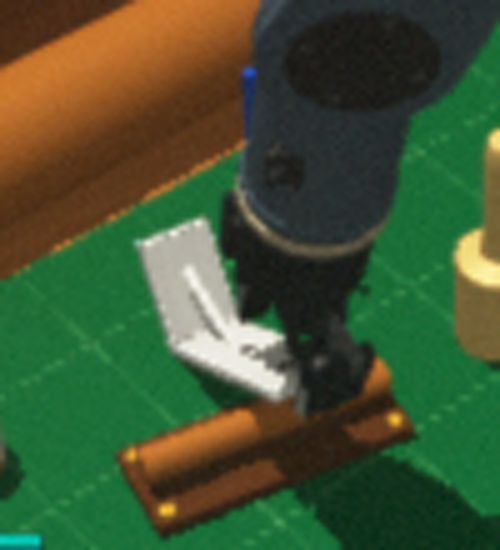

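The heel stays put at (175,350) and the top end rests on the front finger at about (295,395), above the bar. I'll continue gently.

Call:
jog_arm(
  series=[
    {"wx": 0.1, "wy": 0, "wz": 0, "x": 0, "y": -0.001, "z": 0.001, "gripper": 0.78},
    {"wx": 0.1, "wy": 0, "wz": 0, "x": 0, "y": -0.001, "z": 0.001, "gripper": 0.78},
    {"wx": 0.1, "wy": 0, "wz": 0, "x": 0, "y": -0.001, "z": 0.001, "gripper": 0.78},
    {"wx": 0.1, "wy": 0, "wz": 0, "x": 0, "y": -0.001, "z": 0.001, "gripper": 0.78},
    {"wx": 0.1, "wy": 0, "wz": 0, "x": 0, "y": -0.0011, "z": 0.001, "gripper": 0.78},
    {"wx": 0.1, "wy": 0, "wz": 0, "x": 0, "y": -0.0011, "z": 0.0011, "gripper": 0.78},
    {"wx": 0.1, "wy": 0, "wz": 0, "x": 0, "y": -0.0011, "z": 0.0011, "gripper": 0.78},
    {"wx": 0.1, "wy": 0, "wz": 0, "x": 0, "y": -0.0011, "z": 0.0011, "gripper": 0.78},
    {"wx": 0.1, "wy": 0, "wz": 0, "x": 0, "y": -0.0011, "z": 0.0011, "gripper": 0.78},
    {"wx": 0.1, "wy": 0, "wz": 0, "x": 0, "y": -0.0011, "z": 0.0011, "gripper": 0.78},
  ],
)

```text
time_s: 12.9
position: [543.1, 57.9, 58.2]
orientation: [2.26, 1.913, 0.218]
ft_force: [-0.2, 1.0, 0.2]
gripper_width: 0.78
finger_force: 0.4
```

```bash
python3 seg.py 67 12 66 26
```

```text
t 12.90 q [-0.14  0.55 -0.16  2.17  0.7   0.28 -1.09] F(e,lat,z) [-0.32  0.92  0.24] w 0.780 ff 0.4
TCP e,lat,z -113.2 0.7 58.2 tilt 12.99 y_tool [[0.0, 1.0, 0.0], [0.974, -0.0, 0.225], [0.225, -0.0, -0.974]]
phi if resting on pad 63.1 corner above TCP 26.9
t 12.90 q [-0.14  0.55 -0.16  2.17  0.7   0.28 -1.09] F(e,lat,z) [-0.32  0.92  0.24] w 0.780 ff 0.4
TCP e,lat,z -113.2 0.7 58.2 tilt 12.99 y_tool [[0.0, 1.0, 0.0], [0.974, -0.0, 0.225], [0.225, -0.0, -0.974]]
target [-118.8   47.9] per row: wx 0.10 xyz mm [-0.07 -0.77  0.89] gripper 0.78
```

Call:
jog_arm(
  series=[
    {"wx": 0.1, "wy": 0, "wz": 0, "x": 0, "y": -0.0008, "z": 0.0009, "gripper": 0.78},
    {"wx": 0.1, "wy": 0, "wz": 0, "x": 0, "y": -0.0008, "z": 0.0009, "gripper": 0.78},
    {"wx": 0.1, "wy": 0, "wz": 0, "x": 0, "y": -0.0008, "z": 0.0009, "gripper": 0.78},
    {"wx": 0.1, "wy": 0, "wz": 0, "x": 0, "y": -0.0008, "z": 0.0009, "gripper": 0.78},
    {"wx": 0.1, "wy": 0, "wz": 0, "x": 0, "y": -0.0008, "z": 0.0009, "gripper": 0.78},
    {"wx": 0.1, "wy": 0, "wz": 0, "x": 0, "y": -0.0008, "z": 0.0009, "gripper": 0.78},
    {"wx": 0.1, "wy": 0, "wz": 0, "x": 0, "y": -0.0008, "z": 0.0009, "gripper": 0.78},
    {"wx": 0.1, "wy": 0, "wz": 0, "x": 0, "y": -0.0008, "z": 0.0009, "gripper": 0.78},
    {"wx": 0.1, "wy": 0, "wz": 0, "x": 0, "y": -0.0008, "z": 0.0009, "gripper": 0.78},
    {"wx": 0.1, "wy": 0, "wz": 0, "x": 0, "y": -0.0008, "z": 0.0009, "gripper": 0.78},
  ],
)

```text
time_s: 13.73
position: [537.3, 58.8, 47.7]
orientation: [2.271, 1.922, 0.202]
ft_force: [-2.0, 0.7, -0.3]
gripper_width: 0.779
finger_force: 0.4
```

```bash
python3 seg.py 70 11 67 25;  python3 -c "
from h import *
from cell import capture
import cv2
a=capture('side')[140:250,180:280]
cv2.imwrite('pics/p6.png',cv2.resize(a,None,fx=5,fy=5,interpolation=2))
"
```

```text
t 13.73 q [-0.14  0.57 -0.16  2.17  0.7   0.28 -1.1 ] F(e,lat,z) [-2.12  0.31 -0.27] w 0.779 ff 0.44
TCP e,lat,z -119.1 0.7 47.7 tilt 11.99 y_tool [[0.0, 1.0, -0.0], [0.978, -0.0, 0.208], [0.208, -0.0, -0.978]]
phi if resting on pad 67.2 corner above TCP 25.6
t 13.73 q [-0.14  0.57 -0.16  2.17  0.7   0.28 -1.1 ] F(e,lat,z) [-2.12  0.31 -0.27] w 0.779 ff 0.44
TCP e,lat,z -119.1 0.7 47.7 tilt 11.99 y_tool [[0.0, 1.0, -0.0], [0.978, -0.0, 0.208], [0.208, -0.0, -0.978]]
target [-122.1   40. ] per row: wx 0.10 xyz mm [-0.07 -0.45  0.69] gripper 0.79
```

Call:
jog_arm(
  series=[
    {"wx": 0.1, "wy": 0, "wz": 0, "x": 0, "y": -0.0004, "z": 0.0006, "gripper": 0.78},
    {"wx": 0.1, "wy": 0, "wz": 0, "x": 0, "y": -0.0004, "z": 0.0006, "gripper": 0.78},
    {"wx": 0.1, "wy": 0, "wz": 0, "x": 0, "y": -0.0005, "z": 0.0006, "gripper": 0.78},
    {"wx": 0.1, "wy": 0, "wz": 0, "x": 0, "y": -0.0005, "z": 0.0006, "gripper": 0.78},
    {"wx": 0.1, "wy": 0, "wz": 0, "x": 0, "y": -0.0005, "z": 0.0006, "gripper": 0.78},
    {"wx": 0.1, "wy": 0, "wz": 0, "x": 0, "y": -0.0005, "z": 0.0006, "gripper": 0.78},
    {"wx": 0.1, "wy": 0, "wz": 0, "x": 0, "y": -0.0005, "z": 0.0006, "gripper": 0.78},
    {"wx": 0.1, "wy": 0, "wz": 0, "x": 0, "y": -0.0005, "z": 0.0006, "gripper": 0.78},
    {"wx": 0.1, "wy": 0, "wz": 0, "x": 0, "y": -0.0005, "z": 0.0006, "gripper": 0.785},
    {"wx": 0.1, "wy": 0, "wz": 0, "x": 0, "y": -0.0005, "z": 0.0006, "gripper": 0.79},
  ],
)

```text
time_s: 14.62
position: [534.0, 59.5, 40.9]
orientation: [2.282, 1.931, 0.186]
ft_force: [0.7, 0.6, -0.8]
gripper_width: 0.791
finger_force: 0.0
```

```bash
python3 seg.py 72 10.5 68 25;  python3 -c "
from h import *
from cell import capture
import cv2
a=capture('side')[140:250,180:280]
cv2.imwrite('pics/p7.png',cv2.resize(a,None,fx=5,fy=5,interpolation=2))
"
```

```text
t 14.62 q [-0.13  0.58 -0.18  2.17  0.69  0.28 -1.09] F(e,lat,z) [ 0.63  0.74 -0.85] w 0.791 ff 0.0
TCP e,lat,z -122.5 0.8 40.9 tilt 11.0 y_tool [[0.0, 1.0, 0.0], [0.982, -0.0, 0.191], [0.191, 0.0, -0.982]]
phi if resting on pad 70.2 corner above TCP 23.5
t 14.62 q [-0.13  0.58 -0.18  2.17  0.69  0.28 -1.09] F(e,lat,z) [ 0.63  0.74 -0.85] w 0.791 ff 0.0
TCP e,lat,z -122.5 0.8 40.9 tilt 11.0 y_tool [[0.0, 1.0, 0.0], [0.982, -0.0, 0.191], [0.191, 0.0, -0.982]]
target [-123.7   34.1] per row: wx 0.05 xyz mm [-0.08 -0.25  0.64] gripper 0.8
```

View pics/p7.png

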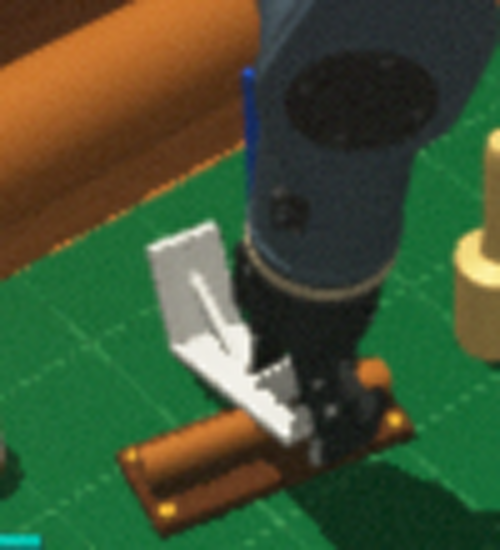

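Finger force is zero and the upright lies on the bar, with its top end at about (295,430) and its heel still at (172,348). Now I'll open slightly and withdraw upward along the tool axis.

Call:
jog_arm(
  series=[
    {"wx": 0, "wy": 0, "wz": 0, "x": 0, "y": -0.0005, "z": -0.001, "gripper": 0.83},
    {"wx": 0, "wy": 0, "wz": 0, "x": 0, "y": -0.0005, "z": -0.001, "gripper": 0.88},
    {"wx": 0, "wy": 0, "wz": 0, "x": 0, "y": 0, "z": -0.001, "gripper": 0.92},
    {"wx": 0, "wy": 0, "wz": 0, "x": 0, "y": 0, "z": -0.003, "gripper": 0.95},
    {"wx": 0, "wy": 0, "wz": 0, "x": 0, "y": 0, "z": -0.006, "gripper": 0.95},
    {"wx": 0, "wy": 0, "wz": 0, "x": 0, "y": 0, "z": -0.01, "gripper": 0.95},
    {"wx": 0, "wy": 0, "wz": 0, "x": 0, "y": 0, "z": -0.015, "gripper": 0.95},
    {"wx": 0, "wy": 0, "wz": 0, "x": 0, "y": 0, "z": -0.02, "gripper": 0.95},
    {"wx": 0, "wy": 0, "wz": 0, "x": 0, "y": 0, "z": -0.02, "gripper": 0.95},
    {"wx": 0, "wy": 0, "wz": 0, "x": 0, "y": 0, "z": -0.02, "gripper": 0.95},
  ],
)

```text
time_s: 15.5
position: [514.1, 62.7, 137.3]
orientation: [2.282, 1.932, 0.186]
ft_force: [-0.1, 0.2, 0.2]
gripper_width: 0.952
finger_force: 0.0
```

Call:
jog_arm(
  series=[
    {"wx": 0, "wy": 0, "wz": 0, "x": 0, "y": 0, "z": -0.02, "gripper": 0.95},
    {"wx": 0, "wy": 0, "wz": 0, "x": 0, "y": 0, "z": -0.02, "gripper": 0.95},
    {"wx": 0, "wy": 0, "wz": 0, "x": 0, "y": 0, "z": -0.02, "gripper": 0.95},
    {"wx": 0, "wy": 0, "wz": 0, "x": 0, "y": 0, "z": -0.02, "gripper": 0.95},
    {"wx": 0, "wy": 0, "wz": 0, "x": 0, "y": 0, "z": -0.02, "gripper": 0.95},
    {"wx": 0, "wy": 0, "wz": 0, "x": 0, "y": 0, "z": -0.02, "gripper": 0.95},
    {"wx": 0, "wy": 0, "wz": 0, "x": 0, "y": 0, "z": -0.01, "gripper": 0.95},
    {"wx": 0, "wy": 0, "wz": 0, "x": 0, "y": 0, "z": 0, "gripper": 0.95},
    {"wx": 0, "wy": 0, "wz": 0, "x": 0, "y": 0, "z": 0, "gripper": 0.95},
    {"wx": 0, "wy": 0, "wz": 0, "x": 0, "y": 0, "z": 0, "gripper": 0.95},
  ],
)

```text
time_s: 16.33
position: [489.8, 66.4, 262.6]
orientation: [2.283, 1.931, 0.184]
ft_force: [0.5, -0.8, -0.4]
gripper_width: 0.953
finger_force: 0.0
```

```bash
python3 -c "
from h import *
from cell import capture
import cv2
st()
a=capture('side')[130:260,170:330]
cv2.imwrite('pics/p8.png',cv2.resize(a,None,fx=4,fy=4,interpolation=2))
f=np.radians(68.3)
for L in(25,-25):
  for s in(0,170):
    print(s,L,(4*(proj('side',H+L*Y-s*np.sin(f)*E+[0,0,s*np.cos(f)])-[170,130])).round())
"
```

```text
t 16.33 q [ 0.13  0.21 -0.51  1.99  0.27  0.82 -0.7 ] F(e,lat,z) [ 0.64 -0.66 -0.41] w 0.953 ff 0.0
TCP e,lat,z -167.1 0.4 262.6 tilt 10.93 y_tool [[0.001, 1.0, -0.001], [0.982, -0.0, 0.19], [0.19, -0.001, -0.982]]
0 25 [[175. 322.]]
170 25 [[268. 397.]]
0 -25 [[227. 300.]]
170 -25 [[325. 371.]]
```

View pics/p8.png

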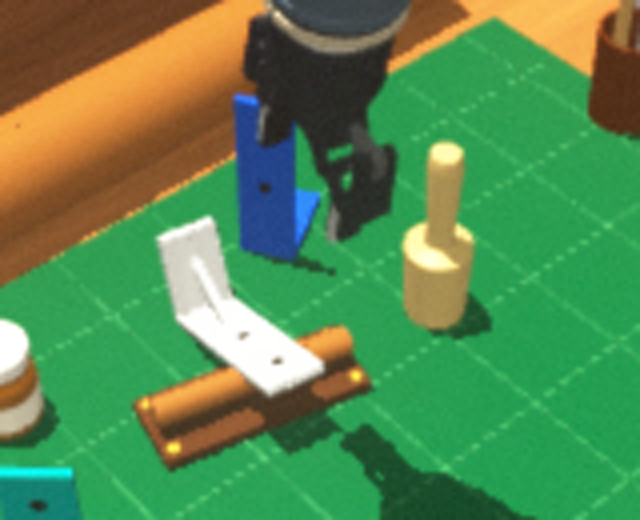

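The upright lies across the bar with its top end at (270,390)–(322,362) and its heel at (180,320), a few mm from prediction. The hand is clear and the bystanders have not moved. Handing in.

```bash
python3 -c "
from cell import workorder
print(workorder.close_job())"
```

```text
the job is handed in; nothing more can be done
None
```

The bracket was tipped over its heel and let down onto the padded bar, steadied by the fingers all the way; the hand is clear, nothing else in view moved, and the job was handed in at about 16 s of the 48 s limit (no verdict was returned).

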